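# Set the middle V-stand for a pipe weld

### The arm

A 6-joint arm with a two-finger parallel gripper is mounted at the origin on the work surface. World frame = base frame: x ahead of the robot, y to its left, z up, the work surface at z = 0. Lengths are in mm, angles in rad, forces in N, time in s.
With the tool pointing down it reaches from about 375 to 900 mm from the base axis. Payload 3.1 kg.
Tool frame: the origin (TCP) lies midway between the tips of the shut fingers; the grasp point (between the pads) lies 19 mm behind it; z points along the fingers, x is the direction in which the jaws open and shut, and the axes are right-handed (so a half turn about z gives the same grasp; the last joint's range is limited). The gripper opens to 87 mm and grips with 3 to 60 N. Pads are 19 mm wide; open, the fingers measure 117 mm over their backs; the gripper's body (75 mm by 190 mm) begins 51 mm behind the grasp point.
Start: joints at [-1.52, 0.527, 1.433, -0, 1.181, -0.178], TCP at [141.781, -608.683, 222.548] pointing down, gripper open.
Joint ranges: [-3.08, 3.08], [-0.75, 2.2], [0.22, 2.44], [-1.43, 4.57], [0, 2.65], [-2.85, 2.85]. Speed limits (rad/s): [2.79, 2.79, 3.14, 3.14, 3.14, 3.14].

### API

Orientations are given as a unit quaternion [w, x, y, z].
In Python, from bench import read_state, vision, arm, finder gives the robot as it stands. The module is installed in compiled form; this text tells all that it offers.
- The arm moves only by the tool step_arm, never from a script. Its argument "moves" is a list of rows, each an object of numbers: "tx", "ty", "tz": the shift along the tool's x, y, z in m; "rx", "ry", "rz": the turn, a rotation vector about the tool's x, y, z in rad; "claw": the closure, from 0 (fully open) to 1 (shut). In form: [{"tx": .., "ty": .., "tz": .., "rx": .., "ry": .., "rz": .., "claw": ..}, ...]. A call has 1 to 12 rows; each row is the pose to reach, as a shift and turn from the pose commanded when the call began, along the tool's axes at that moment; what a row does not reach only later rows make up. A row lasts 1/12 s, in which the tool goes at most 41.7 mm and 7.16 degrees, less where a joint would pass 70% of its speed; a pose out of reach is approached as far as the arm can. A call with a gripper value outside its range is refused whole. The fingers move at their own pace and stop on an object; the grip force is fixed at half the most. Time passes only in rows, so rows that repeat a pose let the fingers close. It gives the time, the measured TCP pose, the force and the opening at its end, in the units of the state.
- read_state(): the state, without advancing time (a new reading comes with each control period).
- vision.capture(name): name is "scene" or "top" or "wrist"; returns a dict with "img" (420x560x3 uint8, red, green, blue), "range_z" (420x560 float32, mm along the optical axis (not along the pixel's ray), 0 where there is no reading), "fx", "fy", "cx", "cy" (pixels), "eye" and "rotation" of the camera in the world. Camera axes: x right, y down, z forward; pixel columns grow to the right and rows downward; lengths in mm; the calibration is good to about 2 mm. A picture is of the moment at which its call begins.
- arm.hand_in(): hands the job in, once; it reports no verdict.
Trained networks look in a picture, given as the dict that the camera call returned (one of the last four; its "shot" number tells which), for a name from the list of things; names that differ only in an ending like _2 or _b are one class to them, and where a whole thing is asked for, a point or a joint stands for the part that bears it (a point fixed in the world has none). Each returns a list of dicts, best first, with "score" (0 to 1); they miss things now and then, are a little off and sometimes report something else, mostly with a low value. They report only what shows in the picture. A call takes as long as a camera call. They do not tell look-alikes from the thing itself.
- finder.find_in(picture, name): "point" ([x, y, z] in mm, in world coordinates, good to about 4 mm: the middle of the surface that is visible of it).
- finder.spot_point(picture, name): "point" ([x, y, z] in mm, in world coordinates, good to about 4 mm: a listed point, or the origin of a listed thing).
The state is a dict: "clock": time; "q": joint angles; "qd": joint speeds; "joint_torque": joint torques, N m; "ee_pos": TCP position; "eef_rot": TCP orientation; "ft_force": force on the tool from outside, world axes, zero at the start; "ft_torque": the same for the moment, N m; "gripper_width": finger opening in mm.
Only numpy, scipy, OpenCV 4.12 (cv2) and the standard library are available. Lean on these libraries where they do the work, as an engineer would, in place of code of your own. Each camera call takes 0.05 s, during which the arm holds its last target. There are 200 camera calls.

### The job

A pipe is to be laid in three V-stands for welding. Take the spare V-stand from the sloping rack and set it down gently, upright on the bench, midway between the two V-stands already standing there and in line with them, its groove running along the row so one straight pipe would lie in all three. Leave the plain flat-topped block in the rack, do not shift the two standing ones, and leave the tools and bits lying about where they are.

Things in the scene. Friction and masses are not known exactly. Their poses are not given: they have to be found in the camera images.
- v_stand: aluminium V-stand, 0.5 kg: block 56 (x) x 60 (y) x 76 mm high with two 45-degree plates on top forming a V groove along x; 104 mm high, groove bottom (dark slot) at 80. Origin: centre of underside; z up through the V. Its flat y sides are bare to 74 mm up. Starts leaning in either place of the rack, y sides free: z axis 32 deg off vertical, leaning to the rack's -x; x axis up and out of the rack; y level.
- stand_a: V-stand like v_stand (same size, shape and axes), standing on the bench, loose. The left-hand (+y side) one of the two. The row runs along its x axis.
- stand_b: V-stand like v_stand (same size, shape and axes), standing on the bench, loose. The right-hand one: same heading as stand_a, 300 mm from it centre to centre, at x = -300 mm in stand_a's frame.
- plain_block: flat-topped aluminium block without a groove, 56 x 60 x 104 mm, origin at the centre of the underside, leaning in the other place of the rack exactly like v_stand (centres 130 mm apart).
- rack: plywood sloping rack, fixed, 130 x 260 mm base, about 80 mm high; its back plate slopes 32 degrees off vertical with its top towards -x of the rack, its ledge carries the blocks' undersides. Plate reaches 60 mm up along a block's back face, ledge 60 mm out, 30 mm above the bench at the plate. Origin: under the foot of the back plate (on the bench), x horizontal towards the open side, y along the rack; the open side faces the robot.
- tape: bystander: yellow tape measure, 75 x 42 x 70 mm, origin centre of underside
- magnet: bystander: red L-shaped welding magnet, 100 x 16 x 102 mm high, origin under the middle of its long foot, which lies along x; upright at the -x end
- fitting: bystander: brass pipe fitting standing up, diameter 38, 62 mm high, origin centre of underside
- wire_brush: bystander: flat brush, 200 mm long, lying flat along its x
- spanner: bystander: spanner, 180 mm long, lying flat along its x
Mind the look-alikes: they are no part of the job. Leave any brown or pink look-alike of the stand_a alone.

How it is judged:
By the outcome, as a careful person would: the job done as asked, in the order asked, and still so for the second after the job is handed in, with the robot touching nothing.
It also fails if it takes over 38 s, if anything falls off the work surface, if the arm or the gripper's body presses on something with over 40 N, if the wrist force passes 120 N, or if a joint passes its speed limit or range.

## Working session

There is one attempt and no reset: what is moved stays moved. The work goes in short steps, Python scripts to look and compute and a tool call to move; the robot and the scene stay as the last step left them, time stands still between calls to the robot, and variables do not carry over. Pictures are saved under pics/ and viewed, on a budget of 10 in all, crops included, one or two more only if the job needs it, and the job is handed in when it is done.

Besides the shell and the picture viewer there is one more tool, called by a JSON object that holds its "op" and its "data". step_arm: Moves the arm, as the interface text tells. Its arguments: {"type":"object","properties":{"moves":{"type":"array"}},"required":["moves"]}

```bash
mkdir -p pics; cat > h.py <<'E'
import numpy as np, cv2
from bench import read_state, vision, arm, finder
def save(p,n): cv2.imwrite('pics/'+n,cv2.cvtColor(p['img'],cv2.COLOR_RGB2BGR))
def cloud(p):
    z=p['range_z'].astype(float); v,u=np.mgrid[0:420,0:560]
    c=np.stack([(u-p['cx'])/p['fx']*z,(v-p['cy'])/p['fy']*z,z],-1)
    w=c@np.array(p['rotation']).T+np.array(p['eye']); w[z==0]=np.nan; return w
def proj(p,X):
    c=(np.array(X)-np.array(p['eye']))@np.array(p['rotation']); return (round(c[0]/c[2]*p['fx']+p['cx']),round(c[1]/c[2]*p['fy']+p['cy']))
E
python3 - <<'E'
from h import *
ims=[]
for n in ['scene','top']:
    p=vision.capture(n); save(p,n+'.png'); print(n,np.round(p['eye']),np.round(p['rotation'],3).tolist(),p['fx'])
    np.save(n+'.npy',p,allow_pickle=True)
    for o in ['v_stand','stand_a','plain_block','rack','magnet','tape','fitting']:
        for r in finder.spot_point(p,o)[:5]: print(o,np.round(r['point']),round(r['score'],2),proj(p,r['point']))
print(read_state())
E
```

```text
scene [1303. -571.  826.] [-0.375, 0.806, 0.417, -0.188] 414.76630819426566Traceback (most recent call last):
  File "<stdin>", line 7, in <module>
  File "h.py", line 9, in proj
    c=(np.array(X)-np.array(p['eye']))@np.array(p['rotation']); return (round(c[0]/c[2]*p['fx']+p['cx']),round(c[1]/c[2]*p['fy']+p['cy']))
      ~~~~~~~~~~~~~~~~~~~~~~~~~~~~~~~~^~~~~~~~~~~~~~~~~~~~~~~~
ValueError: matmul: Input operand 1 has a mismatch in its core dimension 0, with gufunc signature (n?,k),(k,m?)->(n?,m?) (size 4 is different from 3)
```

View pics/scene.png

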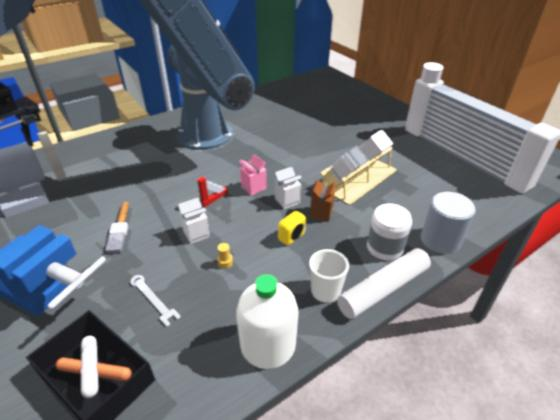

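The scene view shows silver V-stands at about (194,220) and (288,187), a pink look-alike at (253,175), a brown one at (322,200), and the rack with two blocks at (358,160). The rotation comes as a quaternion, so I'll fix the helper.

```bash
cat >> h.py <<'E'
from scipy.spatial.transform import Rotation as R
def rot(q): return R.from_quat(q,scalar_first=True).as_matrix()
def proj(p,X):
    c=(np.array(X)-np.array(p['eye']))@rot(p['rotation']); return (round(c[0]/c[2]*p['fx']+p['cx']),round(c[1]/c[2]*p['fy']+p['cy']))
def cloud(p):
    z=p['range_z'].astype(float); v,u=np.mgrid[0:420,0:560]
    c=np.stack([(u-p['cx'])/p['fx']*z,(v-p['cy'])/p['fy']*z,z],-1)
    w=c@rot(p['rotation']).T+np.array(p['eye']); w[z==0]=np.nan; return w
E
python3 - <<'E'
from h import *
for n in ['scene','top']:
    p=vision.capture(n); save(p,n+'.png'); print(n,np.round(p['eye']),np.round(p['rotation'],3).tolist(),p['fx'])
    np.save(n+'.npy',p,allow_pickle=True)
    for o in ['v_stand','stand_a','plain_block','rack','magnet','tape','fitting']:
        for r in finder.spot_point(p,o)[:5]: print(o,np.round(r['point']),round(r['score'],2),proj(p,r['point']))
print(read_state())
E
```

```text
scene [1303. -571.  826.] [-0.375, 0.806, 0.417, -0.188] 414.76630819426566
v_stand [538. 291.   4.] 0.7 (358, 177)
v_stand [526. 222.  44.] 0.6 (341, 172)
stand_a [ 468. -267.   -1.] 0.84 (198, 232)
stand_a [610.  73.   2.] 0.64 (321, 213)
stand_a [388. -22.   3.] 0.61 (255, 187)
stand_a [500.  24.   1.] 0.57 (286, 200)
plain_block [502. 349.  45.] 0.71 (364, 156)
rack [538. 290.   7.] 0.71 (358, 176)
magnet [ 364. -154.    2.] 0.64 (215, 198)
tape [640. -63.   1.] 0.9 (291, 237)
fitting [ 618. -260.    1.] 0.81 (226, 263)
top [ 376.  -13. 1515.] [-0.038, 0.712, -0.7, 0.043] 518.3989185937255
v_stand [522. 223.  44.] 0.62 (194, 214)
stand_a [384. -24.   4.] 0.88 (280, 265)
stand_a [504.  28.   0.] 0.82 (263, 223)
stand_a [ 473. -270.   -0.] 0.78 (364, 235)
stand_a [504. 347.  46.] 0.74 (150, 220)
stand_a [611.  79.  -2.] 0.63 (246, 187)
plain_block [503. 349.  48.] 0.86 (149, 220)
rack [538. 285.   6.] 0.78 (175, 210)
rack [502.  26.   4.] 0.29 (264, 224)
magnet [ 368. -156.    1.] 0.58 (325, 271)
magnet [ 616. -460.    1.] 0.33 (429, 188)
tape [641. -57.   2.] 0.9 (293, 177)
fitting [ 618. -261.   -3.] 0.47 (361, 187)
fitting [523. 224.  47.] 0.22 (194, 214)
{'clock': 0.9, 'q': array([-1.52050158e+00,  5.27456162e-01,  1.43267342e+00, -5.17445169e-06,
        1.18140451e+00, -1.78493382e-01]), 'qd': array([-8.10841845e-04,  3.37495463e-05,  7.99571338e-05, -3.53587525e-04,
       -1.36699486e-04, -1.79282540e-03]), 'joint_torque': array([-1.82165672e-04, -4.39998114e+01, -1.76987779e+01,  6.34759013e-02,
        5.03043900e-02,  3.27325324e-06]), 'ee_pos': array([ 141.77927381, -608.69889035,  222.58384125]), 'eef_rot': array([ 2.35675941e-05,  7.83198351e-01, -6.21771937e-01,  1.75371981e-05]), 'ft_force': array([-0.72467401, -0.2020563 , -0.13692264]), 'ft_torque': array([ 0.01682696,  0.02071441, -0.02396954]), 'gripper_width': 87.03465575553432}
```

View pics/top.png

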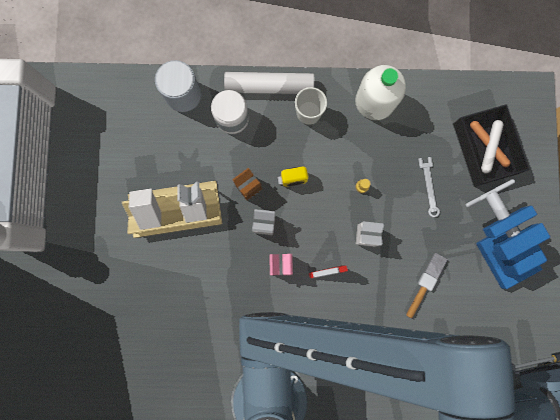

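The top view agrees. The V-stand with the groove stripe is at (194,205) in the rack and the plain block at (147,208). stand_a is at (263,223) and stand_b at (369,234). Look-alikes are pink (281,265), brown (246,184) and the plain block. I'm moving to a high point over the row for a close look.

```bash
cat >> h.py <<'E'
def Rt(xdir,zdir):
    z=np.array(zdir,float); z/=np.linalg.norm(z); x=np.array(xdir,float); x-=x@z*z; x/=np.linalg.norm(x)
    return np.stack([x,np.cross(z,x),z],1)
def go(pos,Rm):
    s=read_state(); R0=rot(s['eef_rot']); d=R0.T@(np.array(pos)-s['ee_pos'])/1000
    r=R.from_matrix(R0.T@Rm).as_rotvec()
    print('MOVE t',np.round(d,4).tolist(),'r',np.round(r,4).tolist(),'rows',max(np.linalg.norm(d)/.0417,np.degrees(np.linalg.norm(r))/7.16))
def ang(a): a=np.radians(a); return [np.cos(a),np.sin(a),0]
E
python3 - <<'E'
from h import *
go([480,-122,480],Rt(ang(-90),[0,0,-1]))
p=np.load('top.npy',allow_pickle=True).item(); w=cloud(p)
for n,c in dict(A=(503,26),B=(470,-268)).items():
    m=(np.hypot(w[...,0]-c[0],w[...,1]-c[1])<48)&(w[...,2]>60)
    q=w[m]; print(n,m.sum(),np.round(np.nanmean(q,0)),cv2.minAreaRect(q[:,:2].astype(np.float32)),np.nanmax(q[:,2]))
E
```

```text
MOVE t [-0.3973, -0.4398, -0.2574] r [0.0, -0.0001, 0.2288] rows 15.495618124080075
A 460 [501.  26.  92.] ((502.2293701171875, 26.074182510375977), (56.00105285644531, 60.3121337890625), 85.13324737548828) 108.53396786138819
B 494 [ 474. -270.   91.] ((474.1356506347656, -271.8724670410156), (57.60347366333008, 60.137142181396484), 84.84891510009766) 110.0160262351867
```

{"op": "step_arm", "data": {"moves": [{"tx": 0, "ty": 0, "tz": -0.15, "rz": 0.05}, {"tx": 0, "ty": 0, "tz": -0.15, "rz": 0.1}, {"tx": 0, "ty": 0, "tz": -0.15, "rz": 0.2}, {"tx": -0.397, "ty": -0.44, "tz": -0.257, "rz": 0.229}, {"tx": -0.397, "ty": -0.44, "tz": -0.257, "rz": 0.229}, {"tx": -0.397, "ty": -0.44, "tz": -0.257, "rz": 0.229}, {"tx": -0.397, "ty": -0.44, "tz": -0.257, "rz": 0.229}, {"tx": -0.397, "ty": -0.44, "tz": -0.257, "rz": 0.229}, {"tx": -0.397, "ty": -0.44, "tz": -0.257, "rz": 0.229}, {"tx": -0.397, "ty": -0.44, "tz": -0.257, "rz": 0.229}, {"tx": -0.397, "ty": -0.44, "tz": -0.257, "rz": 0.229}, {"tx": -0.397, "ty": -0.44, "tz": -0.257, "rz": 0.229}]}}

```text
schema error: expected keys tx, ty, tz, rx, ry, rz, claw
```

{"op": "step_arm", "data": {"moves": [{"tx": -0.13, "ty": -0.145, "tz": -0.03}, {"tx": -0.13, "ty": -0.145, "tz": -0.03}, {"tx": -0.13, "ty": -0.145, "tz": -0.03}, {"tx": -0.13, "ty": -0.145, "tz": -0.03}, {"tx": -0.13, "ty": -0.145, "tz": -0.03}]}}

```text
schema error: expected keys tx, ty, tz, rx, ry, rz, claw
```

{"op": "step_arm", "data": {"moves": [{"tx": 0, "ty": 0, "tz": -0.1, "rx": 0, "ry": 0, "rz": 0.1, "claw": 0}, {"tx": 0, "ty": 0, "tz": -0.1, "rx": 0, "ry": 0, "rz": 0.2, "claw": 0}, {"tx": -0.397, "ty": -0.44, "tz": -0.257, "rx": 0, "ry": 0, "rz": 0.229, "claw": 0}, {"tx": -0.397, "ty": -0.44, "tz": -0.257, "rx": 0, "ry": 0, "rz": 0.229, "claw": 0}, {"tx": -0.397, "ty": -0.44, "tz": -0.257, "rx": 0, "ry": 0, "rz": 0.229, "claw": 0}, {"tx": -0.397, "ty": -0.44, "tz": -0.257, "rx": 0, "ry": 0, "rz": 0.229, "claw": 0}, {"tx": -0.397, "ty": -0.44, "tz": -0.257, "rx": 0, "ry": 0, "rz": 0.229, "claw": 0}, {"tx": -0.397, "ty": -0.44, "tz": -0.257, "rx": 0, "ry": 0, "rz": 0.229, "claw": 0}, {"tx": -0.397, "ty": -0.44, "tz": -0.257, "rx": 0, "ry": 0, "rz": 0.229, "claw": 0}, {"tx": -0.397, "ty": -0.44, "tz": -0.257, "rx": 0, "ry": 0, "rz": 0.229, "claw": 0}, {"tx": -0.397, "ty": -0.44, "tz": -0.257, "rx": 0, "ry": 0, "rz": 0.229, "claw": 0}, {"tx": -0.397, "ty": -0.44, "tz": -0.257, "rx": 0, "ry": 0, "rz": 0.229, "claw": 0}]}}

```text
clock: 1.9
ee_pos: [370.7, -278.6, 423.9]
eef_rot: [0.0, -0.707, 0.707, -0.0]
ft_force: [0.5, -0.4, 0.4]
gripper_width: 86.7
```

```bash
python3 - <<'E'
from h import *
go([480,-122,480],Rt(ang(-90),[0,0,-1]))
p=vision.capture('wrist'); save(p,'w1.png'); np.save('w1.npy',p,allow_pickle=True); print(p['eye'],rot(p['rotation'])[:,2],p['fx'])
E
```

```text
MOVE t [-0.1566, -0.1092, -0.0561] r [-0.0005, -0.0004, -0.0007] rows 4.771727412957813
[ 440.03091537 -280.22044408  585.48016414] [-0.25609382 -0.00168591 -0.96665046] 309.4204265077831
```

{"op": "step_arm", "data": {"moves": [{"tx": -0.157, "ty": -0.109, "tz": -0.056, "rx": 0, "ry": 0, "rz": 0, "claw": 0}, {"tx": -0.157, "ty": -0.109, "tz": -0.056, "rx": 0, "ry": 0, "rz": 0, "claw": 0}, {"tx": -0.157, "ty": -0.109, "tz": -0.056, "rx": 0, "ry": 0, "rz": 0, "claw": 0}, {"tx": -0.157, "ty": -0.109, "tz": -0.056, "rx": 0, "ry": 0, "rz": 0, "claw": 0}, {"tx": -0.157, "ty": -0.109, "tz": -0.056, "rx": 0, "ry": 0, "rz": 0, "claw": 0}, {"tx": -0.157, "ty": -0.109, "tz": -0.056, "rx": 0, "ry": 0, "rz": 0, "claw": 0}]}}

```text
clock: 2.45
ee_pos: [482.2, -119.5, 481.2]
eef_rot: [-0.002, 0.71, -0.705, 0.002]
ft_force: [0.4, -0.9, -0.0]
gripper_width: 87.1
```

```bash
python3 - <<'E'
from h import *
p=vision.capture('wrist'); save(p,'w2.png'); np.save('w2.npy',p,allow_pickle=True)
w=cloud(p)
for n,c in dict(A=(502,26),B=(474,-272)).items():
    print(n,proj(p,[*c,50]))
    m=(np.hypot(w[...,0]-c[0],w[...,1]-c[1])<48)&(w[...,2]>78)
    q=w[m]
    if m.sum()>20: print(n,m.sum(),np.round(np.nanmean(q,0)),cv2.minAreaRect(q[:,:2].astype(np.float32)),np.nanpercentile(q[:,2],[5,50,95]))
g=w[(abs(w[...,2])<15)]; print(np.median(g[:,2]))
for r in finder.spot_point(p,'stand_a'): print(np.round(r['point']),r['score'],proj(p,r['point']))
E
```

```text
A (199, 161)
A 1141 [502.  23.  93.] ((501.8097839355469, 23.946455001831055), (57.069602966308594, 60.10801696777344), 84.69835662841797) [ 83.17985418  93.86660193 102.75305157]
B (356, 177)
B 1091 [ 474. -274.   94.] ((473.7547302246094, -274.6379699707031), (56.747737884521484, 60.071083068847656), 84.3458023071289) [ 83.88404219  94.36408062 103.16900083]
-0.5771209530609553
[503.  28.  -3.] 0.96 (205, 159)
[ 475. -274.   -1.] 0.92 (350, 173)
[384. -25.   1.] 0.88 (232, 215)
[608.  74.  -5.] 0.7 (179, 104)
```

View pics/w2.png

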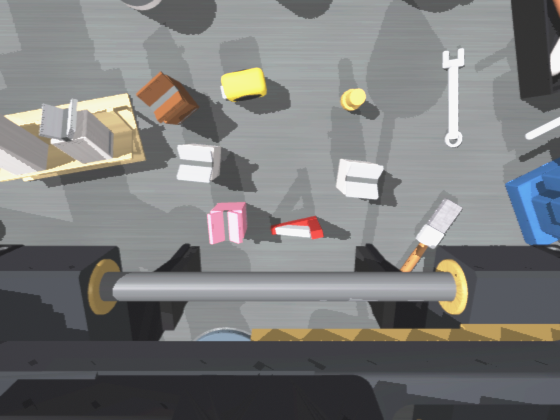

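The wrist view shows stand_a at (199,161), stand_b at (360,178) and the gap between them clear. Pink is at (228,222), brown at (168,98), and in the rack the grooved stand is at (80,130) and the plain block at (20,145). Next I fit the leaning stand in block coordinates.

```bash
cat >> h.py <<'E'
def blockR(yaw): # yaw of y_r
    y=np.array(ang(yaw)); xr=np.array([y[1],-y[0],0]); t=np.radians(32)
    zb=np.cos(t)*np.array([0,0,1])-np.sin(t)*xr
    return np.stack([np.cross(y,zb),y,zb],1)
def fitblk(p,o,yaw=-81):
    w=cloud(p); B=blockR(yaw); b=(w-np.array(o))@B
    m=(abs(b[...,0])<45)&(abs(b[...,1])<45)&(b[...,2]>70)&(b[...,2]<120)&(w[...,2]>60)
    q=b[m]; 
    if m.sum()<30: return print('few',m.sum())
    print(m.sum(),'pct x',np.round(np.percentile(q[:,0],[1,5,50,95,99]),1),'y',np.round(np.percentile(q[:,1],[1,5,50,95,99]),1),'z',np.round(np.percentile(q[:,2],[1,5,50,95,99]),1))
    # yaw from crests
    t=q[(q[:,2]>85)]
    r=cv2.minAreaRect(t[:,:2].astype(np.float32)); print(np.round(r[0],1),np.round(r[1],1),round(r[2],1))
E
python3 - <<'E'
from h import *
for n in ['top','scene','w2']:
    p=np.load(n+'.npy',allow_pickle=True).item(); print(n,'V');fitblk(p,[523,223,45]); print('plain');fitblk(p,[503,349,46])
    for nm in ['v_stand','plain_block','rack']:
      pass
p=np.load('w2.npy',allow_pickle=True).item()
# rack base edges from top cloud: low points
w=cloud(np.load('top.npy',allow_pickle=True).item())
B=blockR(-81)
go(np.array([523,223,45])+B[:,2]*190,Rt(B[:,1],-B[:,2]))
im=cv2.imread('pics/w2.png')[60:220,0:260]; t=cv2.imread('pics/top.png')[170:250,110:260]
s=cv2.imread('pics/scene.png')[115:225,290:420]
f=lambda i:cv2.resize(i,(400,300),interpolation=cv2.INTER_CUBIC)
cv2.imwrite('pics/crop1.png',np.vstack([np.hstack([f(im),f(t)]),np.hstack([f(s),f(s)*0])]))
E
```

```text
top V
495 pct x [-29.8 -26.1   7.3  26.8  28.6] y [-27.2 -24.2   1.9  30.6  32. ] z [ 70.9  72.7  90.2 103.5 105.9]
[-0.7  2.4] [60.  61.2] 89.3
plain
560 pct x [-28.7 -23.7  11.6  28.3  29.6] y [-28.8 -26.    3.2  29.7  30.7] z [ 70.9  74.3 100.1 104.7 106.3]
[-1.2 -0.1] [63.4 61.7] 1.6
scene V
392 pct x [-27.  -25.7   0.1  25.9  28.2] y [-20.5 -18.2   4.9  34.9  36.7] z [ 70.7  73.2  87.4 103.3 105.5]
[0.2 6.7] [56.5 57.8] 3.7
plain
365 pct x [-26.1 -24.8   1.   26.6  29. ] y [-25.6 -22.   19.8  34.4  36.1] z [ 71.5  73.9 100.  104.5 106. ]
[1.7 4.5] [55.9 66.8] 0.3
w2 V
1664 pct x [-28.7 -25.6   4.7  27.   27.6] y [-21.3 -18.6   3.5  33.9  35. ] z [ 70.8  73.2  87.8 102.5 103.8]
[-0.5  4.8] [61.5 58.2] 89.7
plain
483 pct x [-27.1 -24.5   1.7  27.3  28.2] y [19.7 26.8 32.  33.4 33.9] z [70.4 71.4 82.1 94.4 96.6]
[-0.6 31.9] [ 4.6 54.9] 89.7
MOVE t [-0.3614, -0.1439, 0.2728] r [-0.5575, 0.0423, -0.1507] rows 11.393272191041726
```

View pics/crop1.png

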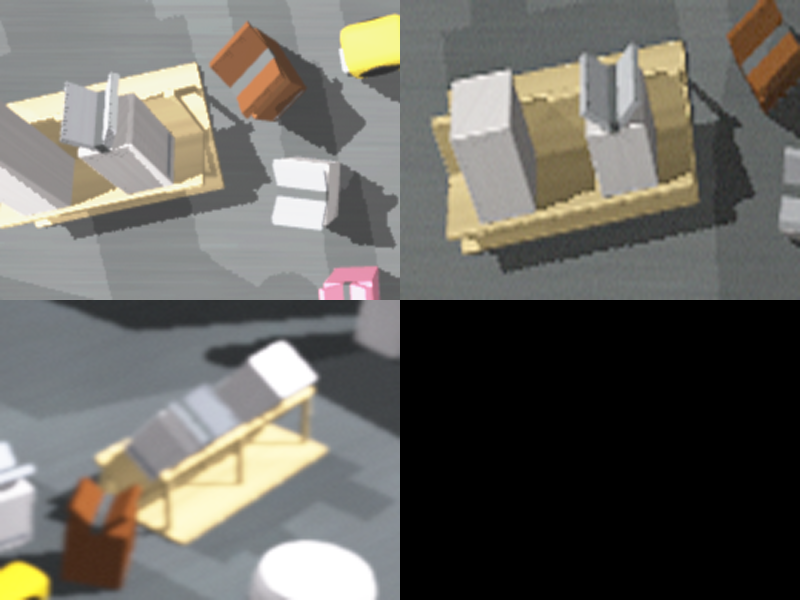

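The crop confirms the choice: the grooved V-stand is the right-hand one in the rack (wrist crop at about (110,120)), the other is the flat-topped block. The brown and pink ones stand clear. I move above the stand along its axis.

{"op": "step_arm", "data": {"moves": [{"tx": -0.361, "ty": -0.144, "tz": 0.0, "rx": -0.05, "ry": 0.0, "rz": -0.02, "claw": 0}, {"tx": -0.361, "ty": -0.144, "tz": 0.0, "rx": -0.1, "ry": 0.01, "rz": -0.04, "claw": 0}, {"tx": -0.361, "ty": -0.144, "tz": 0.0, "rx": -0.2, "ry": 0.02, "rz": -0.06, "claw": 0}, {"tx": -0.361, "ty": -0.144, "tz": 0.05, "rx": -0.3, "ry": 0.02, "rz": -0.08, "claw": 0}, {"tx": -0.361, "ty": -0.144, "tz": 0.1, "rx": -0.4, "ry": 0.03, "rz": -0.1, "claw": 0}, {"tx": -0.361, "ty": -0.144, "tz": 0.15, "rx": -0.5, "ry": 0.04, "rz": -0.13, "claw": 0}, {"tx": -0.361, "ty": -0.144, "tz": 0.27, "rx": -0.557, "ry": 0.042, "rz": -0.151, "claw": 0}, {"tx": -0.361, "ty": -0.144, "tz": 0.27, "rx": -0.557, "ry": 0.042, "rz": -0.151, "claw": 0}, {"tx": -0.361, "ty": -0.144, "tz": 0.27, "rx": -0.557, "ry": 0.042, "rz": -0.151, "claw": 0}, {"tx": -0.361, "ty": -0.144, "tz": 0.27, "rx": -0.557, "ry": 0.042, "rz": -0.151, "claw": 0}, {"tx": -0.361, "ty": -0.144, "tz": 0.27, "rx": -0.557, "ry": 0.042, "rz": -0.151, "claw": 0}, {"tx": -0.361, "ty": -0.144, "tz": 0.27, "rx": -0.557, "ry": 0.042, "rz": -0.151, "claw": 0}]}}

```text
clock: 3.55
ee_pos: [619.9, 226.5, 221.8]
eef_rot: [0.209, 0.729, -0.626, -0.18]
ft_force: [0.4, 0.1, -0.3]
gripper_width: 87.0
```

```bash
python3 - <<'E'
from h import *
s=read_state(); print(np.round(s['q'],2),s['ee_pos'],s['clock'])
B=blockR(-81); o=np.array([523.6,219,45])
print('blk coords tcp',(s['ee_pos']-o)@B)
go(o+B[:,2]*130,Rt(B[:,1],-B[:,2]))
p=vision.capture('wrist'); save(p,'w3.png'); np.save('w3.npy',p,allow_pickle=True)
fitblk(p,o)
for r in finder.spot_point(p,'v_stand')[:3]: print(np.round(r['point']),r['score'],proj(p,r['point']))
E
```

```text
[0.18 0.86 0.88 0.01 1.96 1.6 ] [619.88137017 226.49004362 221.84126464] 3.55
blk coords tcp [ 12.07196357   7.66389588 200.98400003]
MOVE t [-0.0075, -0.0121, 0.071] r [0.0012, 0.0035, -0.004] rows 1.7364488133682208
4407 pct x [-29.1 -28.2  -3.2  23.9  26.3] y [-29.6 -26.8  -0.9  26.3  28.8] z [ 74.2  83.7  94.4 103.  104. ]
[-0.9 -0.6] [56.5 59.3] 0.7
[523. 223.  49.] 0.69 (266, 186)
```

View pics/w3.png

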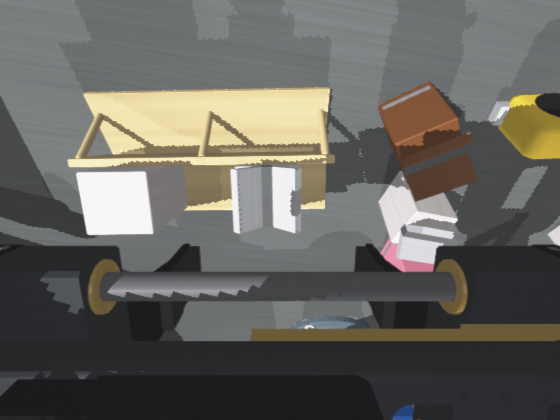

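The wrist view from above shows the grooved stand at (266,197) and the plain block at (118,200), with finger gaps free on both sides. The fit is within 1 mm and 1°. Descending to grasp.

{"op": "step_arm", "data": {"moves": [{"tx": -0.008, "ty": -0.0125, "tz": 0.03, "rx": 0.001, "ry": 0.0035, "rz": -0.004, "claw": 0}, {"tx": -0.008, "ty": -0.0125, "tz": 0.055, "rx": 0.001, "ry": 0.0035, "rz": -0.004, "claw": 0}, {"tx": -0.008, "ty": -0.0125, "tz": 0.071, "rx": 0.001, "ry": 0.0035, "rz": -0.004, "claw": 0}, {"tx": -0.008, "ty": -0.0125, "tz": 0.085, "rx": 0.001, "ry": 0.0035, "rz": -0.004, "claw": 0}, {"tx": -0.008, "ty": -0.0125, "tz": 0.1, "rx": 0.001, "ry": 0.0035, "rz": -0.004, "claw": 0}, {"tx": -0.008, "ty": -0.0125, "tz": 0.115, "rx": 0.001, "ry": 0.0035, "rz": -0.004, "claw": 0}, {"tx": -0.008, "ty": -0.0125, "tz": 0.13, "rx": 0.001, "ry": 0.0035, "rz": -0.004, "claw": 0}, {"tx": -0.008, "ty": -0.0125, "tz": 0.142, "rx": 0.001, "ry": 0.0035, "rz": -0.004, "claw": 0}, {"tx": -0.008, "ty": -0.0125, "tz": 0.152, "rx": 0.001, "ry": 0.0035, "rz": -0.004, "claw": 0}, {"tx": -0.008, "ty": -0.0125, "tz": 0.158, "rx": 0.001, "ry": 0.0035, "rz": -0.004, "claw": 0}, {"tx": -0.008, "ty": -0.0125, "tz": 0.162, "rx": 0.001, "ry": 0.0035, "rz": -0.004, "claw": 0}, {"tx": -0.008, "ty": -0.0125, "tz": 0.162, "rx": 0.001, "ry": 0.0035, "rz": -0.004, "claw": 0}]}}

```text
clock: 4.65
ee_pos: [543.8, 223.6, 80.3]
eef_rot: [0.209, 0.732, -0.624, -0.179]
ft_force: [0.7, -0.5, -0.2]
gripper_width: 87.1
```

```bash
python3 - <<'E'
from h import *
s=read_state(); B=blockR(-81); o=np.array([523.6,219,45])
print('blk coords tcp',(s['ee_pos']-o)@B, s['ft_force'],s['clock'])
p=vision.capture('wrist'); fitblk(p,o)
E
```

```text
blk coords tcp [ 1.21488094 -1.39075199 40.88170379] [ 0.7428976  -0.50498012 -0.24946377] 4.65
12778 pct x [-29.3 -29.  -18.4   9.3  12.2] y [-43.6 -28.9  -2.4  27.1  44. ] z [ 71.3  74.5  91.1 102.6 103.7]
[-7.1 -0.2] [44.8 90.1] 0.9
```

{"op": "step_arm", "data": {"moves": [{"tx": 0, "ty": 0, "tz": 0, "rx": 0, "ry": 0, "rz": 0, "claw": 1}, {"tx": 0, "ty": 0, "tz": 0, "rx": 0, "ry": 0, "rz": 0, "claw": 1}, {"tx": 0, "ty": 0, "tz": 0, "rx": 0, "ry": 0, "rz": 0, "claw": 1}, {"tx": 0, "ty": 0, "tz": 0, "rx": 0, "ry": 0, "rz": 0, "claw": 1}, {"tx": 0, "ty": 0, "tz": 0, "rx": 0, "ry": 0, "rz": 0, "claw": 1}, {"tx": 0, "ty": 0, "tz": 0, "rx": 0, "ry": 0, "rz": 0, "claw": 1}, {"tx": 0, "ty": 0, "tz": 0, "rx": 0, "ry": 0, "rz": 0, "claw": 1}, {"tx": 0, "ty": 0, "tz": 0, "rx": 0, "ry": 0, "rz": 0, "claw": 1}]}}

```text
clock: 5.37
ee_pos: [544.0, 224.4, 80.5]
eef_rot: [0.209, 0.732, -0.623, -0.178]
ft_force: [0.2, -1.2, 0.9]
gripper_width: 59.6
```

```bash
python3 - <<'E'
from h import *
s=read_state(); B=blockR(-81); o=np.array([523.6,219,45])
print(s['ft_force'],s['gripper_width'])
R0=rot(s['eef_rot'])
print('up 200 in tool',R0.T@[0,0,.2], 'block coord',(s['ee_pos']-o)@B)
E
```

```text
[ 0.24318305 -1.18012723  0.90000812] 59.627446753942785
up 200 in tool [-5.80084866e-05  1.05693947e-01 -1.69790418e-01] block coord [ 0.96128215 -2.11957471 41.21008764]
```

Gripped at 59.6 mm. Now a straight lift, slow at first.

{"op": "step_arm", "data": {"moves": [{"tx": 0, "ty": 0.003, "tz": -0.005, "rx": 0, "ry": 0, "rz": 0, "claw": 1}, {"tx": 0, "ty": 0.008, "tz": -0.013, "rx": 0, "ry": 0, "rz": 0, "claw": 1}, {"tx": 0, "ty": 0.015, "tz": -0.024, "rx": 0, "ry": 0, "rz": 0, "claw": 1}, {"tx": 0, "ty": 0.024, "tz": -0.038, "rx": 0, "ry": 0, "rz": 0, "claw": 1}, {"tx": 0, "ty": 0.035, "tz": -0.056, "rx": 0, "ry": 0, "rz": 0, "claw": 1}, {"tx": 0, "ty": 0.047, "tz": -0.075, "rx": 0, "ry": 0, "rz": 0, "claw": 1}, {"tx": 0, "ty": 0.059, "tz": -0.095, "rx": 0, "ry": 0, "rz": 0, "claw": 1}, {"tx": 0, "ty": 0.071, "tz": -0.114, "rx": 0, "ry": 0, "rz": 0, "claw": 1}, {"tx": 0, "ty": 0.083, "tz": -0.133, "rx": 0, "ry": 0, "rz": 0, "claw": 1}, {"tx": 0, "ty": 0.095, "tz": -0.152, "rx": 0, "ry": 0, "rz": 0, "claw": 1}, {"tx": 0, "ty": 0.104, "tz": -0.166, "rx": 0, "ry": 0, "rz": 0, "claw": 1}, {"tx": 0, "ty": 0.106, "tz": -0.17, "rx": 0, "ry": 0, "rz": 0, "claw": 1}]}}

```text
clock: 6.37
ee_pos: [544.8, 224.7, 285.0]
eef_rot: [0.207, 0.733, -0.624, -0.176]
ft_force: [-0.3, -0.3, -4.5]
gripper_width: 59.5
```

```bash
python3 - <<'E'
from h import *
s=read_state(); print(s['ft_force'],s['gripper_width'],s['clock'])
# row angle 84.6 -> tool x at -5.4 deg, z down; hover at TCP z=41+90
go([488,-124,190],Rt(ang(-5.4),[0,0,-1]))
E
```

```text
[-0.27598956 -0.33911316 -4.46657657] 59.49138006267933 6.3667
MOVE t [0.3352, 0.0456, 0.1391] r [0.4672, 0.3622, -1.281] rows 11.289805994486787
```

{"op": "step_arm", "data": {"moves": [{"tx": 0.013, "ty": 0.002, "tz": 0.005, "rx": 0.019, "ry": 0.014, "rz": -0.051, "claw": 1}, {"tx": 0.04, "ty": 0.005, "tz": 0.016, "rx": 0.056, "ry": 0.043, "rz": -0.153, "claw": 1}, {"tx": 0.07, "ty": 0.01, "tz": 0.029, "rx": 0.098, "ry": 0.076, "rz": -0.269, "claw": 1}, {"tx": 0.1, "ty": 0.014, "tz": 0.042, "rx": 0.14, "ry": 0.108, "rz": -0.384, "claw": 1}, {"tx": 0.131, "ty": 0.018, "tz": 0.054, "rx": 0.182, "ry": 0.141, "rz": -0.5, "claw": 1}, {"tx": 0.161, "ty": 0.022, "tz": 0.067, "rx": 0.224, "ry": 0.174, "rz": -0.615, "claw": 1}, {"tx": 0.191, "ty": 0.026, "tz": 0.079, "rx": 0.266, "ry": 0.206, "rz": -0.73, "claw": 1}, {"tx": 0.221, "ty": 0.03, "tz": 0.092, "rx": 0.308, "ry": 0.239, "rz": -0.845, "claw": 1}, {"tx": 0.251, "ty": 0.034, "tz": 0.104, "rx": 0.35, "ry": 0.272, "rz": -0.961, "claw": 1}, {"tx": 0.282, "ty": 0.038, "tz": 0.117, "rx": 0.392, "ry": 0.304, "rz": -1.076, "claw": 1}, {"tx": 0.312, "ty": 0.042, "tz": 0.129, "rx": 0.434, "ry": 0.337, "rz": -1.191, "claw": 1}, {"tx": 0.335, "ty": 0.0456, "tz": 0.139, "rx": 0.467, "ry": 0.362, "rz": -1.281, "claw": 1}]}}

```text
clock: 7.37
ee_pos: [486.0, -118.8, 188.0]
eef_rot: [0.009, 0.997, -0.072, -0.012]
ft_force: [0.6, 0.4, -4.9]
gripper_width: 59.9
```

```bash
python3 - <<'E'
from h import *
s=read_state(); print(s['ft_force'],s['gripper_width'],s['clock'],np.round(s['q'],2))
go([488,-124,100],Rt(ang(-5.4),[0,0,-1]))
E
```

```text
[ 0.59168135  0.36082253 -4.86112716] 59.90273290493733 7.3667 [-0.45  0.42  1.76 -0.03  0.98 -0.29]
MOVE t [0.0048, 0.0031, 0.088] r [0.0187, 0.0237, -0.0493] rows 2.1139040349100764
```

{"op": "step_arm", "data": {"moves": [{"tx": 0.0048, "ty": 0.0031, "tz": 0.03, "rx": 0.0187, "ry": 0.0237, "rz": -0.0493, "claw": 1}, {"tx": 0.0048, "ty": 0.0031, "tz": 0.06, "rx": 0.0187, "ry": 0.0237, "rz": -0.0493, "claw": 1}, {"tx": 0.0048, "ty": 0.0031, "tz": 0.08, "rx": 0.0187, "ry": 0.0237, "rz": -0.0493, "claw": 1}, {"tx": 0.0048, "ty": 0.0031, "tz": 0.088, "rx": 0.0187, "ry": 0.0237, "rz": -0.0493, "claw": 1}, {"tx": 0.0048, "ty": 0.0031, "tz": 0.088, "rx": 0.0187, "ry": 0.0237, "rz": -0.0493, "claw": 1}, {"tx": 0.0048, "ty": 0.0031, "tz": 0.088, "rx": 0.0187, "ry": 0.0237, "rz": -0.0493, "claw": 1}]}}

```text
clock: 7.87
ee_pos: [489.8, -123.0, 100.5]
eef_rot: [0.001, 0.999, -0.049, -0.0]
ft_force: [0.3, -0.4, -4.3]
gripper_width: 60.2
```

```bash
python3 - <<'E'
from h import *
s=read_state(); print(s['ft_force'],s['gripper_width'],s['clock'],s['ee_pos'])
go([488,-124,100],Rt(ang(-5.4),[0,0,-1]))
e=s['ee_pos']
ps={n:vision.capture(n) for n in ['wrist','scene','top']}
u=np.array(ang(84.6));v=np.array(ang(174.6))
for n,p in ps.items():
    np.save('h_%s.npy'%n,p,allow_pickle=True)
    w=cloud(p); d=w-np.array([e[0],e[1],0]); a=d@u; b=d@v; h=w[...,2]
    m=(abs(a)<45)&(abs(b)<34)&(h>e[2]-60)&(h<e[2]+70)
    print(n,m.sum())
    if m.sum()>50:
        for nm,x in (('row',a[m]),('across',b[m]),('z',h[m])): print(nm,np.round(np.percentile(x,[0.5,3,50,97,99.5]),1))
f=lambda i,c:cv2.resize(cv2.cvtColor(i['img'],cv2.COLOR_RGB2BGR)[c[0]:c[1],c[2]:c[3]],(400,300),interpolation=cv2.INTER_CUBIC)
cv2.imwrite('pics/h1.png',np.hstack([f(ps['scene'],(130,280,140,340)),f(ps['wrist'],(0,420,0,560))]))
E
```

```text
[ 0.31260734 -0.37431845 -4.2979674 ] 60.17542393757665 7.8667 [ 489.80360087 -122.95693795  100.46465819]
MOVE t [-0.0017, 0.0012, 0.0005] r [0.0014, 0.0001, -0.0039] rows 0.05119138419304248
wrist 14853
row [-12.6  -9.   24.2  28.7  28.9]
across [-33.9 -28.    0.2  28.3  30.5]
z [ 64.1  76.8 147.3 162.8 164. ]
scene 524
row [-30.4 -29.9 -22.8  23.   26.6]
across [-32.8 -31.7 -25.8  25.6  30.9]
z [ 62.3  65.1 102.2 162.7 165.4]
top 5
```

View pics/h1.png

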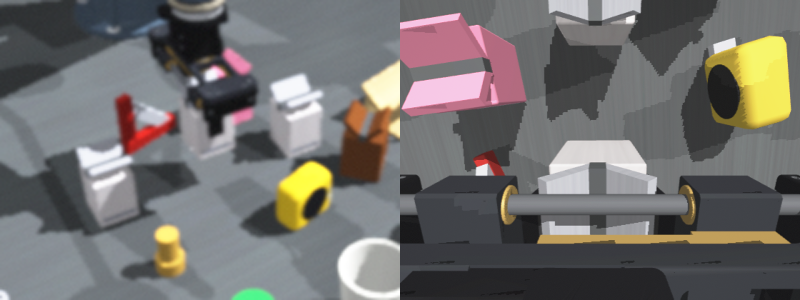

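The scene crop shows the stand held upright between the two stands, with the groove along the row. The wrist crop shows it in line with stand_a at the top, and the magnet and pink one are clear. I check tilt and heading against stand_a in this same wrist view.

```bash
python3 - <<'E'
from h import *
p=np.load('h_wrist.npy',allow_pickle=True).item(); w=cloud(p); e=read_state()['ee_pos']
u=np.array(ang(84.6));v=np.array(ang(174.6)); d=w-np.array([488,-124.2,0]); a=d@u;b=d@v;h=w[...,2]
# end face held: normals; plates: fit planes
def plane(m,n):
    q=np.stack([a[m],b[m],h[m]],1); c=np.median(q,0); q=q[np.all(abs(q-c)<60,1)]
    for _ in range(3):
        c=q.mean(0); nn=np.linalg.svd(q-c,full_matrices=False)[2][2]; r=(q-c)@nn; q=q[abs(r)<max(1,2*r.std())]
    print(n,len(q),'normal',np.round(nn*np.sign(nn[np.argmax(abs(nn))]),3),'c',np.round(c,1),'res',round(r.std(),2))
plane((a>24)&(a<32)&(abs(b)<24)&(h>75)&(h<130),'end face held')
for nm,zt,a0 in (('held',60,0),('A',0,150)):
    for s in (1,-1): plane((abs(a-a0)<27)&(b*s>8)&(b*s<27)&(h>zt+84)&(h<zt+104)&((a>a0-8) if nm=='held' else True),nm+' plate %d'%s)
plane((abs(a-150)<32)&(abs(b)<24)&(h>15)&(h<65)&(a<128),'A end face')
E
```

```text
end face held 2365 normal [ 1.     0.004 -0.007] c [2.960e+01 1.000e-01 1.071e+02] res 0.16
held plate 1 2135 normal [ 0.01  -0.698  0.716] c [ 10.5  16.  155.8] res 0.45
held plate -1 2281 normal [0.001 0.711 0.703] c [ 10.4 -16.7 155.3] res 0.42
A plate 1 640 normal [-0.009 -0.707  0.707] c [126.8  15.9  94.5] res 0.5
A plate -1 569 normal [0.004 0.699 0.715] c [126.6 -15.6  95.4] res 0.54
A end face 1509 normal [ 1.     0.001 -0.002] c [ 1.215e+02 -1.000e-01  4.300e+01] res 0.17
```

The held stand is level and parallel to stand_a, within about 0.5°. It needs about −1.8 mm along the row, 1 mm across and 60.7 mm down. Lowering to about 4 mm above the bench first.

{"op": "step_arm", "data": {"moves": [{"tx": -0.001, "ty": 0.0018, "tz": 0.006, "rx": 0, "ry": 0, "rz": 0, "claw": 1}, {"tx": -0.001, "ty": 0.0018, "tz": 0.016, "rx": 0, "ry": 0, "rz": 0, "claw": 1}, {"tx": -0.001, "ty": 0.0018, "tz": 0.028, "rx": 0, "ry": 0, "rz": 0, "claw": 1}, {"tx": -0.001, "ty": 0.0018, "tz": 0.04, "rx": 0, "ry": 0, "rz": 0, "claw": 1}, {"tx": -0.001, "ty": 0.0018, "tz": 0.049, "rx": 0, "ry": 0, "rz": 0, "claw": 1}, {"tx": -0.001, "ty": 0.0018, "tz": 0.054, "rx": 0, "ry": 0, "rz": 0, "claw": 1}, {"tx": -0.001, "ty": 0.0018, "tz": 0.0565, "rx": 0, "ry": 0, "rz": 0, "claw": 1}, {"tx": -0.001, "ty": 0.0018, "tz": 0.0565, "rx": 0, "ry": 0, "rz": 0, "claw": 1}, {"tx": -0.001, "ty": 0.0018, "tz": 0.0565, "rx": 0, "ry": 0, "rz": 0, "claw": 1}]}}

```text
clock: 8.77
ee_pos: [488.8, -125.0, 43.9]
eef_rot: [0.001, 0.999, -0.049, 0.0]
ft_force: [0.4, 0.0, -3.8]
gripper_width: 59.5
```

```bash
python3 - <<'E'
from h import *
s=read_state(); print(s['ee_pos'],s['ft_force'])
p=vision.capture('wrist'); w=cloud(p)
u=np.array(ang(84.6));v=np.array(ang(174.6)); d=w-np.array([488,-124.2,0]); a=d@u;b=d@v;h=w[...,2]
for nm,a0 in (('held',0),('A',150)):
    for sg in (1,-1):
        m=(a>a0-29)&(a<a0+27)&(abs(b*sg-16)<4)&(h>80)&(h<112); print(nm,sg,m.sum(),'h at b=16:',np.round(np.median(h[m]-(b[m]*sg-16)),2), np.round(np.percentile(a[m],[1,99]),1))
m=(abs(b)<20)&(h>20)&(h<60)
for r in ((24,34),(115,128)): k=m&(a>r[0])&(a<r[1]); print('end',np.median(a[k]),k.sum())
k=(a>40)&(a<110)&(abs(b)<25); print('bench',np.nanmedian(h[k]))
E
```

```text
[ 488.81456549 -125.04482746   43.86611431] [ 0.40203584  0.04301625 -3.82325885]
held 1 1242 h at b=16: 98.36 [-7.9 26.8]
held -1 1241 h at b=16: 98.9 [-8.  26.8]
  return _methods._mean(a, axis=axis, dtype=dtype,
  ret = ret.dtype.type(ret / rcount)
Traceback (most recent call last):
IndexError: index -1 is out of bounds for axis 0 with size 0
```

About 3.4 mm to go. Lowering gently and watching the force.

{"op": "step_arm", "data": {"moves": [{"tx": 0, "ty": 0, "tz": 0.001, "rx": 0, "ry": 0, "rz": 0, "claw": 1}, {"tx": 0, "ty": 0, "tz": 0.0018, "rx": 0, "ry": 0, "rz": 0, "claw": 1}, {"tx": 0, "ty": 0, "tz": 0.0024, "rx": 0, "ry": 0, "rz": 0, "claw": 1}, {"tx": 0, "ty": 0, "tz": 0.003, "rx": 0, "ry": 0, "rz": 0, "claw": 1}, {"tx": 0, "ty": 0, "tz": 0.003, "rx": 0, "ry": 0, "rz": 0, "claw": 1}, {"tx": 0, "ty": 0, "tz": 0.003, "rx": 0, "ry": 0, "rz": 0, "claw": 1}]}}

```text
clock: 9.32
ee_pos: [488.7, -125.0, 40.9]
eef_rot: [0.001, 0.999, -0.049, 0.0]
ft_force: [0.0, 0.1, -3.6]
gripper_width: 59.8
```

{"op": "step_arm", "data": {"moves": [{"tx": 0, "ty": 0, "tz": 0.0004, "rx": 0, "ry": 0, "rz": 0, "claw": 1}, {"tx": 0, "ty": 0, "tz": 0.0008, "rx": 0, "ry": 0, "rz": 0, "claw": 1}, {"tx": 0, "ty": 0, "tz": 0.0008, "rx": 0, "ry": 0, "rz": 0, "claw": 1}]}}

```text
clock: 9.57
ee_pos: [488.7, -125.2, 40.8]
eef_rot: [0.001, 0.999, -0.049, 0.0]
ft_force: [-0.6, -0.6, 4.2]
gripper_width: 60.0
```

Contact: the force swung from −3.6 to +4.2 N. Releasing, then going straight up.

{"op": "step_arm", "data": {"moves": [{"tx": 0, "ty": 0, "tz": 0, "rx": 0, "ry": 0, "rz": 0, "claw": 0.2}, {"tx": 0, "ty": 0, "tz": 0, "rx": 0, "ry": 0, "rz": 0, "claw": 0}, {"tx": 0, "ty": 0, "tz": 0, "rx": 0, "ry": 0, "rz": 0, "claw": 0}, {"tx": 0, "ty": 0, "tz": 0, "rx": 0, "ry": 0, "rz": 0, "claw": 0}, {"tx": 0, "ty": 0, "tz": 0, "rx": 0, "ry": 0, "rz": 0, "claw": 0}, {"tx": 0, "ty": 0, "tz": 0, "rx": 0, "ry": 0, "rz": 0, "claw": 0}]}}

```text
clock: 10.07
ee_pos: [488.6, -124.9, 39.9]
eef_rot: [0.001, 0.999, -0.049, 0.0]
ft_force: [0.0, 0.5, -0.2]
gripper_width: 85.2
```

{"op": "step_arm", "data": {"moves": [{"tx": 0, "ty": 0, "tz": -0.01, "rx": 0, "ry": 0, "rz": 0, "claw": 0}, {"tx": 0, "ty": 0, "tz": -0.025, "rx": 0, "ry": 0, "rz": 0, "claw": 0}, {"tx": 0, "ty": 0, "tz": -0.045, "rx": 0, "ry": 0, "rz": 0, "claw": 0}, {"tx": 0, "ty": 0, "tz": -0.07, "rx": 0, "ry": 0, "rz": 0, "claw": 0}, {"tx": 0, "ty": 0, "tz": -0.1, "rx": 0, "ry": 0, "rz": 0, "claw": 0}, {"tx": 0, "ty": 0, "tz": -0.14, "rx": 0, "ry": 0, "rz": 0, "claw": 0}, {"tx": 0, "ty": 0, "tz": -0.18, "rx": 0, "ry": 0, "rz": 0, "claw": 0}, {"tx": 0, "ty": 0.04, "tz": -0.22, "rx": 0, "ry": 0, "rz": 0, "claw": 0}, {"tx": 0, "ty": 0.08, "tz": -0.26, "rx": 0, "ry": 0, "rz": 0, "claw": 0}, {"tx": 0, "ty": 0.12, "tz": -0.3, "rx": 0, "ry": 0, "rz": 0, "claw": 0}, {"tx": 0, "ty": 0.16, "tz": -0.34, "rx": 0, "ry": 0, "rz": 0, "claw": 0}, {"tx": 0, "ty": 0.19, "tz": -0.37, "rx": 0, "ry": 0, "rz": 0, "claw": 0}]}}

```text
clock: 11.07
ee_pos: [473.0, -271.6, 370.0]
eef_rot: [0.001, 0.999, -0.049, 0.001]
ft_force: [0.4, -0.6, -0.7]
gripper_width: 87.1
```

```bash
python3 - <<'E'
from h import *
s=read_state(); print(s['ee_pos'],s['ft_force'],s['clock'])
for n in ['wrist','top']:
    p=vision.capture(n); save(p,'f_%s.png'%n); w=cloud(p); print(n); C={}
    for k,c in dict(A=(502,25),M=(488,-124),B=(474,-273)).items():
        m=(np.hypot(w[...,0]-c[0],w[...,1]-c[1])<46)&(w[...,2]>78)&(w[...,2]<112)
        if m.sum()<100: print(k,'few',m.sum(),proj(p,[*c,50])); continue
        r=cv2.minAreaRect(w[m][:,:2].astype(np.float32)); C[k]=np.array(r[0]); print(k,m.sum(),np.round(r[0],1),np.round(r[1],1),round(r[2],1),np.round(np.percentile(w[m][:,2],[50,98]),1))
    if len(C)==3:
        L=C['A']-C['B']; l=np.linalg.norm(L); L/=l; d=C['M']-(C['A']+C['B'])/2; print('len',l,'along',d@L,'across',d@[-L[1],L[0]],np.degrees(np.arctan2(L[1],L[0])))
E
```

```text
[ 473.04125753 -271.57751218  370.04859464] [ 0.35750162 -0.59164404 -0.74458329] 11.0667
wrist
A few 0 (277, -50)
M 2212 [ 488.9 -125.5] [56.8 59.8] 84.2 [ 94.4 103.6]
B 1688 [ 473.9 -274.2] [56.4 59.9] 84.8 [ 94.6 103.9]
top
A 443 [502.3  26.4] [56.3 60.2] 84.6 [ 94.2 105.9]
M 446 [ 489.4 -123.5] [56.4 59.8] 85.1 [ 93.6 104.8]
B 200 [ 474.8 -271.8] [56.6 58. ] 84.4 [ 93.8 106.8]
len 299.4060061510533 along -0.7475473220606347 across -0.9822926427563807 84.74298898839504
```

View pics/f_wrist.png

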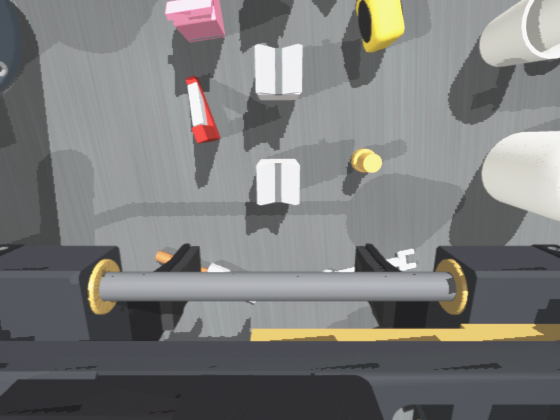

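The final wrist view shows the placed stand at (278,72) and stand_b at (278,182), grooves in one line. The magnet, fitting and tape have not moved. The measured error is within 1 mm and 0.5°, so I'm handing in.

```bash
python3 -c "
from h import *
print(arm.hand_in())"
```

```text
the job is handed in; nothing more can be done
None
```

I gripped the grooved V-stand in the rack by its flat sides, lifted it straight out, and set it upright midway between the two standing ones. Touchdown was soft (about 8 N change in force), and I handed in at about 11 s of the 38 s allowed.

**Position:** the last top view put the stand 0.7 mm along and 1.0 mm across from the midpoint. That view saw stand_b only partly.

**Heading and height:** in the last wrist and top views its heading matches the row to about 0.5°. Its top height of about 104 mm shows it is standing flat.

**Other things:** stand_a and stand_b measured the same as before, within about 1 mm. I saw no sign of the magnet, fitting, tape or pink look-alike having moved. I did not look again at the rack, the plain block or the brown look-alike after the lift.

**Disagreement:** the wrist and top cameras differ by about 2 mm along y. That is within their calibration, and each agrees with itself on where the stands lie relative to each other.

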